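Pour walnuts from a spouted carton

ROBOT

A 7-joint arm with a two-finger parallel gripper is mounted at the origin on the work surface. World frame = base frame: x ahead of the robot, y to its left, z up, the work surface at z = 0. Lengths are in mm, angles in rad, forces in N, time in s.
With the tool pointing down it reaches from about 400 to 875 mm from the base axis. Payload 4.4 kg.
Tool frame: the origin (TCP) lies midway between the tips of the shut fingers; the grasp point (between the pads) lies 19 mm behind it (ctrl.grip_point_offset is the distance from the TCP to the grasp point, in mm); z points along the fingers, y is the line along which they close (so a half turn about z gives the same grasp; the last joint's range is limited). The gripper opens to 85 mm and grips with 20 to 120 N. Pads are 22 mm wide; open, the fingers measure 114 mm over their backs; the gripper's body (76 mm by 85 mm) begins 54 mm behind the grasp point. The pads swing forward as they close: fully open they stand 13 mm farther back than shut.
Start: joints at [-1.376, 0.628, 0.038, 1.517, -0.027, 0.996, -0.02], TCP at [167.58, 628.04, 231.313] pointing down, gripper open.
Joint ranges: [-3.06, 3.06], [-0.37, 2.12], [-1.25, 1.32], [0.18, 2.47], [-1.1, 4.24], [0.23, 1.98], [-2.94, 2.94]. Speed limits (rad/s): [2.57, 2.57, 3.14, 3.14, 3.14, 3.14, 3.14].

INTERFACE

Orientations are given as [roll, pitch, yaw] about the fixed x, y, z axes, in that order (R = Rz(yaw) Ry(pitch) Rx(roll)).
In Python, from cell import ctrl, camrig, workorder, readout gives the robot as it stands (ctrl), with the cameras (camrig), the job (workorder) and the readings (readout).
- The arm moves only by the tool nudge_tcp, called after "Request:" as name([rows], argument=value, ...), one row to a line, values as JSON. Schema: {"type":"object","properties":{"moves":{"type":"array","items":{"type":"array","items":{"type":"array","items":{"type":"number"},"minItems":7,"maxItems":7},"minItems":1,"maxItems":12},"minItems":1,"maxItems":1},"only":{"type":"string"},"quiet":{"type":"boolean"},"lines":{"type":"string"}},"required":["moves"],"additionalProperties":false}. moves is a list that holds a single list of rows (three levels of brackets), with 1 to 12 rows, each of 7 numbers: dx, dy, dz in mm, then a rotation vector rx, ry, rz in rad, then the finger opening in mm; each row shifts and turns the commanded pose from where the row before left it, along the tool's axes as they then stand; what a row does not reach is not made up. A row lasts 1/10 s, in which the tool goes at most 50 mm and 0.15 rad, less where a joint would pass 70% of its speed; a pose out of reach is approached as far as the arm can. The fingers move at their own pace and stop on an object; the grip force is fixed at half the most. Time passes only in rows, so rows that do not move let the fingers close. The tool returns the time, the measured TCP pose, the force, the opening and the grip force at its end. only (a regular expression) keeps the lines of the reply that match it, lines (a string "A,B") keeps lines A to B, and quiet returns only ok. Input that does not fit is refused with a message, and nothing moves.
- readout.read_state(): the state, without advancing time (a new reading comes with each control period).
- camrig.get_image(name): name is "scene" or "top"; returns the picture (480x640x3 uint8, blue, green, red); there is no depth.
- camrig.calibration(name): a dict with "fx", "fy", "cx", "cy" (pixels), "k1" (the pictures are not rectified: a ray, as slopes to the right and down, at radius r is drawn at 1 + k1 r^2 times it, then the intrinsics apply), "rvec" (rotation vector, rad) and "tvec" (3), from world to camera coordinates, as OpenCV has them. Camera axes: x right, y down, z forward; pixel columns grow to the right and rows downward; lengths in mm; the calibration is good to about 2 mm. A picture is of the moment at which its call begins. calibration takes no time and is no camera call.
- workorder.finish_job(): hands the job in; it is judged then, once.
The state is a dict: "clock": time; "qpos": joint angles; "qd": joint speeds; "tau": joint torques, N m; "eef_pos": TCP position; "tool_rot": TCP orientation; "force": force on the tool from outside, world axes, zero at the start; "torque": the same for the moment, N m; "width": finger opening in mm; "gripper_force": force on a finger pad.
Only numpy, scipy, OpenCV 4.12 (cv2) and the standard library are available. Lean on these libraries where they do the work, as an engineer would, in place of code of your own. Each camera call takes 0.05 s, during which the arm holds its last target. There are 200 camera calls.

TASK

Leave the little carton lying on its wooden board and pull its folded spout out as far as it goes. Then pick the carton up, tilt it spout-down over the white bowl until all four walnuts have run into the bowl, and set the empty carton gently back down flat on its board, letting go of it. Do not spill, do not push or tip the bowl, and leave the mug and the canisters where they stand.

Things in the scene. Friction and masses are not known exactly. Their poses are not given: they have to be found in the camera images.
- board: fixed flat bamboo board on the counter, 230 mm along its x, 140 mm along its y, 12 mm thick; origin at the centre of its underside on the counter
- carton: loose cardboard carton lying flat on the board, 150 mm long (its x), 68 mm wide (its y), 64 mm high, walls 3 mm, about 0.3 kg, with a film window in its roof and four walnuts inside; origin at the centre of its underside, z up. Its whole -x end is the spout. Grip the body from above across its 68 mm width. It lies by its weight alone, so a hard pull drags it
- thumb_notch (a point): centre of the thumb notch in the carton's roof, at roof height: a cut-out 44 mm wide, from the top of the shut spout to 45 mm behind the carton's -x end, so that one gripper finger can go down behind the spout and the other in front of it
- spout (a joint): opening angle of the spout, rad: 0 shut (upright, flush with the carton's -x end), 1.0 fully out at its stop (57 degrees outward and down). About 1 N at its edge moves it; it stays where left. It is a flat panel 3 mm thick, 61 mm wide, 60 mm long from hinge to edge, with 22 mm high cheeks along both sides of its inner face, making a chute
- spout_edge (a point): middle of the free edge of the spout panel (its top edge when shut, level with the carton's roof; the chute's tip when open), 60 mm from the hinge
- spout_hinge (a point): middle of the spout's hinge line: in the carton's frame at x -73.5 mm, z 4 mm; its axes are the carton's
- bowl: loose white ceramic bowl, rim radius 85 mm, 60 mm high, 0.6 kg; origin at the centre of its underside on the counter
- nut1: walnut, a ball of 24 mm diameter and about 11 g, which rolls freely; origin at its centre
- nut2: walnut, a ball of 24 mm diameter and about 11 g, which rolls freely; origin at its centre
- nut3: walnut, a ball of 24 mm diameter and about 11 g, which rolls freely; origin at its centre
- nut4: walnut, a ball of 24 mm diameter and about 11 g, which rolls freely; origin at its centre
- canister_a: bystander: white ceramic canister with wooden lid and brass knob, 98 mm diameter, 145 mm high; origin at the centre of its underside
- canister_b: bystander: a second canister of the same kind
- mug: bystander: blue ceramic mug, 82 mm diameter, 92 mm high; origin at the centre of its underside

How it is judged:
By the outcome, as a careful person would: the job done as asked, in the order asked, and still so for the second after the job is handed in, with the robot touching nothing.
It also fails if it takes over 59 s, if anything falls off the work surface, if the arm or the gripper's body presses on something with over 40 N, if the wrist force passes 120 N, or if a joint passes its speed limit or range.

## Working session

There is one attempt and no reset: what is moved stays moved. The work goes in short steps, Python scripts to look and compute and a tool call to move; the robot and the scene stay as the last step left them, time stands still between calls to the robot, and variables do not carry over. Pictures are saved under pics/ and viewed, at most 10 in all, crops included, and the job is handed in when it is done.

```bash
ls; mkdir -p pics
```

Run:
```python
from cell import ctrl, camrig, workorder, readout
import cv2
for n in("scene","top"):
    cv2.imwrite(f"pics/{n}0.png",camrig.get_image(n)); print(n,camrig.calibration(n))
s=readout.read_state();print(s['clock'],s['eef_pos'],s['tool_rot'],s['width'],ctrl.grip_point_offset)
```

```text
cell.py
pics
scene {'fx': 529.9274887326858, 'fy': 529.9274887326858, 'cx': 316.3476317551616, 'cy': 230.09479811675158, 'k1': -0.041578272694186146, 'rvec': array([ 0.83680589,  2.66467331, -0.93530666]), 'tvec': array([ 488.10058386, -160.23853192, 1466.31670306])}
top {'fx': 465.14561281097315, 'fy': 465.14561281097315, 'cx': 312.5841351952644, 'cy': 245.07427691250243, 'k1': -0.12337450253862942, 'rvec': array([ 2.09052265, -2.14860673,  0.15204258]), 'tvec': array([  9.5542715 , 534.46642469, 822.27936203])}
0.1 [167.45196915 627.51832813 230.49282418] [-3.13994408e+00  2.92112259e-05  2.88075618e+00] 85.27450205720714 18.700000000000003
```

View pics/scene0.png

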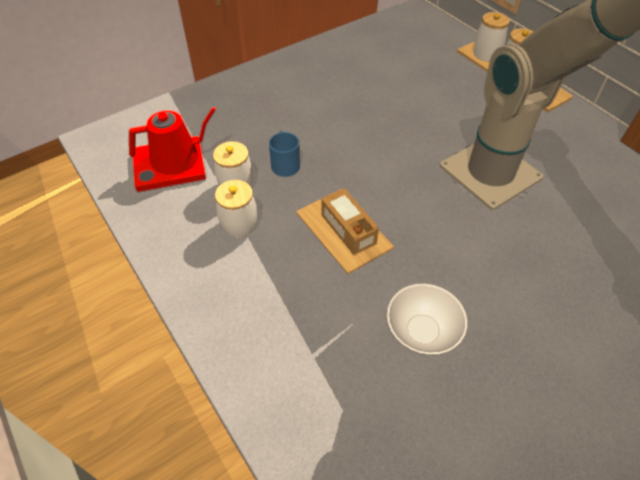

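View pics/top0.png

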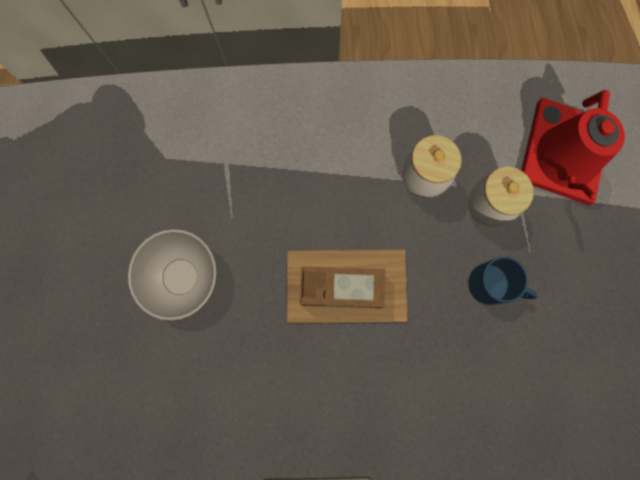

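The carton lies on its board, spout end toward the bowl: in top, carton ≈ cols 302–384, rows 267–307, notch at the left end; the bowl is at (172,274). In scene, carton ≈ (350,220), bowl (427,318). I'll enlarge the carton next.

Create h.py:
```python
import numpy as np, cv2
from cell import ctrl, camrig, workorder, readout
def cal(n):
    c=camrig.calibration(n); K=np.array([[c['fx'],0,c['cx']],[0,c['fy'],c['cy']],[0,0,1.]])
    return K,np.array([c['k1'],0,0,0,0.]),np.array(c['rvec'],float),np.array(c['tvec'],float)
def ray(n,p):
    K,D,r,t=cal(n); R=cv2.Rodrigues(r)[0]
    u=cv2.undistortPoints(np.array(p,float).reshape(-1,1,2),K,D).reshape(-1,2)
    d=np.c_[u,np.ones(len(u))]@R; return -R.T@t, d/np.linalg.norm(d,axis=1)[:,None]
def plane(n,p,z):
    o,d=ray(n,p); return o+d*((z-o[2])/d[:,2])[:,None]
def two(p1,p2):
    o1,d1=ray("scene",p1);o2,d2=ray("top",p2);out=[]
    for a,b in zip(d1,d2):
        s=np.linalg.lstsq(np.c_[a,-b],o2-o1,rcond=None)[0]
        P,Q=o1+s[0]*a,o2+s[1]*b; out.append(np.r_[(P+Q)/2,np.linalg.norm(P-Q)])
    return np.array(out)
def proj(n,P):
    K,D,r,t=cal(n); return cv2.projectPoints(np.array(P,float).reshape(-1,1,3),r,t,K,D)[0].reshape(-1,2)
def crop(n,im,x,y,w,h,f,k): cv2.imwrite(f"pics/{k}.png",cv2.resize(im[y:y+h,x:x+w],None,fx=f,fy=f,interpolation=cv2.INTER_CUBIC))
```

Run:
```python
from h import *
s=cv2.imread("pics/scene0.png");t=cv2.imread("pics/top0.png")
a=cv2.resize(s[185:275,295:395],(400,360),interpolation=2)
b=cv2.resize(t[240:330,283:410][:,:],None,fx=3.15,fy=3.15,interpolation=2)
im=np.zeros((400,800,3),np.uint8);im[:360,:400]=a;im[:b.shape[0],400:400+b.shape[1]]=b[:,:400]
cv2.imwrite("pics/c1.png",im)
# board top: bright wood mask in top
for n,i,(x0,y0,x1,y1) in(("top",t,(270,235,425,340)),("scene",s,(290,180,400,280))):
    hsv=cv2.cvtColor(i,cv2.COLOR_BGR2HSV); m=cv2.inRange(hsv,(5,70,40),(30,255,255)); k=np.zeros_like(m);k[y0:y1,x0:x1]=m[y0:y1,x0:x1]
    c=max(cv2.findContours(k,0,2)[0],key=cv2.contourArea); r=cv2.minAreaRect(c);p=cv2.boxPoints(r);print(n,p.round(1).tolist());print(plane(n,p,12).round(1).tolist())
print(t[286,335],t[286,305],t[275,310],t[300,380],t[260,300])
# bowl rim
i=t;m=cv2.inRange(cv2.cvtColor(i,cv2.COLOR_BGR2HSV),(0,0,110),(40,110,255));k=np.zeros_like(m);k[215:335,110:230]=m[215:335,110:230]
c=max(cv2.findContours(k,0,2)[0],key=cv2.contourArea);e=cv2.fitEllipse(cv2.convexHull(c));print(e)
c=cv2.convexHull(c)[:,0]; q=plane("top",c,60)
A=np.c_[2*q[:,:2],np.ones(len(q))];z=np.linalg.lstsq(A,(q[:,:2]**2).sum(1),rcond=None)[0];print("bowl",z[:2],np.sqrt(z[2]+z[0]**2+z[1]**2))
k=cv2.inRange(cv2.cvtColor(s,cv2.COLOR_BGR2HSV),(0,0,120),(40,110,255));k[:275]=0;k[365:]=0;k[:,:375]=0;k[:,480:]=0
c=cv2.convexHull(max(cv2.findContours(k,0,2)[0],key=cv2.contourArea))[:,0];q=plane("scene",c,60);print(cv2.fitEllipse(c),cv2.minEnclosingCircle(q[:,:2].astype(np.float32)))
```

```text
top [[286.0, 249.0], [407.0, 249.0], [407.0, 323.0], [286.0, 323.0]]
[[534.2, 47.6, 12.0], [527.2, -186.7, 12.0], [385.6, -179.0, 12.0], [392.0, 49.9, 12.0]]
scene [[294.20001220703125, 211.5], [336.5, 176.0], [395.5, 246.1999969482422], [353.20001220703125, 281.79998779296875]]
[[534.6, -186.0, 12.0], [370.1, -226.6, 12.0], [393.1, 48.8, 12.0], [540.4, 71.7, 12.0]]
[132 155 160] [ 48  78 105] [ 48  77 105] [ 53  86 118] [ 74 114 148]
((171.62374877929688, 274.26275634765625), (87.29743194580078, 92.25572967529297), 28.757884979248047)
bowl [486.21730868 258.49454996] 84.94164473608743Traceback (most recent call last):
  File "<stdin>", line 18, in <module>
cv2.error: OpenCV(4.12.0) /io/opencv/modules/imgproc/src/shapedescr.cpp:361: error: (-201:Incorrect size of input array) There should be at least 5 points to fit the ellipse in function 'fitEllipseNoDirect'
```

View pics/c1.png

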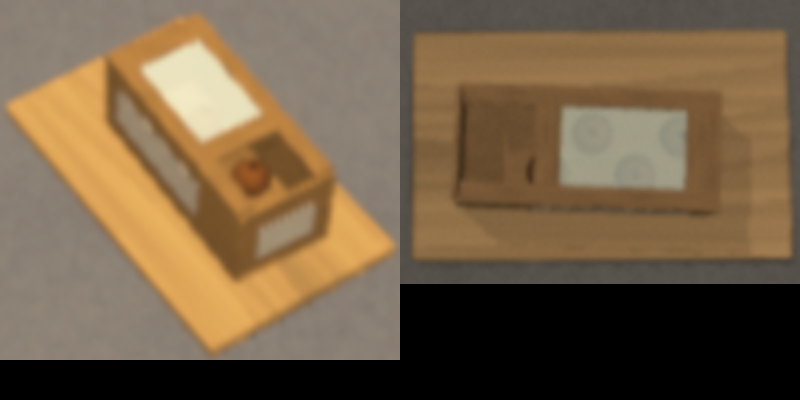

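The crop shows the carton with its spout toward +y (the bowl), its roof corners clear in both views, and a nut near the notch. I'll triangulate the corners.

Run:
```python
from h import *
S=np.array([(240,222),(332,180),(195,14),(107,60),(205,142),(261,108),(203,39),(141,72)],float)/4+(295,185)-.4
T=(np.array([(462,85),(457,200),(718,208),(722,92),(560,107),(560,188),(684,188),(687,110)],float)-(400,0))/3.15+(283,240)-.4
P=two(S,T);print(P.round(1))
print("top@76",plane("top",T,76).round(1)[:,:2].tolist());print("sc@76",plane("scene",S,76).round(1)[:,:2].tolist())
B=two(np.array([(5,105),(213,353),(397,245)])/4+(295,185)-.4,(np.array([(787,31),(414,32),(413,259)])-(400,0))/3.15+(283,240)-.4);print("board",B.round(1))
print("cams",ray("top",[[0,0]])[0],ray("scene",[[0,0]])[0])
i=cv2.imread("pics/scene0.png");k=cv2.inRange(i,(110,120,130),(255,255,255));k[:280]=0;k[358:]=0;k[:,:383]=0;k[:,470:]=0
c=cv2.convexHull(max(cv2.findContours(k,0,2)[0],key=cv2.contourArea))[:,0];print(cv2.boundingRect(c))
print(proj("scene",[[486,258,60]]))
```

```text
[[ 492.7   12.5   71.4    3.6]
 [ 427.5   16.9   68.4    3.5]
 [ 419.  -129.7   77.6    4.9]
 [ 483.9 -135.    71.5    2.5]
 [ 477.5  -42.7   79.1    3.1]
 [ 433.3  -42.6   80.3    6.9]
 [ 429.6 -109.9   79.4    1.8]
 [ 473.7 -114.1   73.4    1.6]]
top@76 [[490.9, 13.5], [425.9, 17.7], [417.4, -128.2], [482.5, -133.5], [476.7, -41.6], [431.1, -40.2], [429.1, -109.6], [472.9, -113.2]]
sc@76 [[496.3, 13.8], [433.2, 20.0], [419.6, -132.9], [487.0, -132.8], [476.9, -45.9], [433.2, -47.9], [428.2, -113.0], [475.6, -112.9]]
board [[ 527.9 -185.4   10.     3.5]
 [ 533.8   44.8   10.2    2.6]
 [ 395.3   47.3   13.2    3.1]]
cams [386.91916178 -26.77918263 900.81375992] [ 992.95719757  577.10687852 1046.41621514]
(383, 280, 87, 78)
[[428.37973921 317.74021938]]
```

Roof at about 75 mm (text: 76) and 148 x 65 mm, so the carton is at about (456, -58) with the spout heading +y (about 87°). The bowl is at (486, 258), r 85. First I'll rehearse the pouring tilt, empty, above the bowl.

Request:
nudge_tcp([
  [[-37, -31, 0, 0, 0, 0, 85], [-37, -31, 0, 0, 0, 0, 85], [-37, -31, 0, 0, 0, 0, 85], [-37, -31, 0, 0, 0, 0, 85], [-37, -31, 0, 0, 0, 0, 85], [-37, -31, 0, 0, 0, 0, 85], [-37, -31, 0, 0, 0, 0, 85], [-37, -31, 0, 0, 0, 0, 85], [-37, -31, 0, 0, 0, 0, 85], [-37, -31, 0, 0, 0, 0, 85]],
])

```text
clock: 1.1
eef_pos: [445.8, 231.3, 231.2]
tool_rot: [-3.141, -0.0, 2.881]
force: [0.1, -0.0, -0.3]
width: 84.9
gripper_force: 0.0
```

Request:
nudge_tcp([
  [[0, 0, 0, 0, 0, 0.15, 85], [0, 0, 0, 0, 0, 0.15, 85], [0, 0, 0, 0, 0, 0.15, 85], [0, 0, 0, 0, 0, 0.15, 85], [0, 0, 0, 0, 0, 0.15, 85], [0, 0, 0, 0, 0, 0.15, 85], [0, 0, 0, 0, 0, 0.15, 85], [0, 0, 0, 0, 0, 0.15, 85]],
])

```text
clock: 1.9
eef_pos: [444.8, 233.0, 231.0]
tool_rot: [-3.141, 0.0, 1.675]
force: [-0.2, -0.2, -1.1]
width: 84.8
gripper_force: 0.0
```

Request:
nudge_tcp([
  [[0, 0, 0, 0, 0, 0.15, 85], [0, 0, 0, 0, 0, 0.15, 85], [0, 0, 0, 0, 0, 0.15, 85], [0, 0, 0, 0, 0, 0.15, 85], [0, 0, 0, 0, 0, 0.15, 85], [0, 0, 0, 0, 0, 0.15, 85], [0, 0, 0, 0, 0, 0.15, 85], [0, 0, 0, 0, 0, 0.15, 85]],
])

```text
clock: 2.7
eef_pos: [444.8, 233.1, 231.1]
tool_rot: [-3.142, 0.001, 0.475]
force: [0.1, 0.3, 0.1]
width: 85.1
gripper_force: 0.0
```

```bash
python3 -c "
from h import *
print(readout.read_state()['qpos'])"
```

```text
[-1.0389968   0.51314269  0.74363355  1.93544486 -0.45143554  0.86612239
 -1.15490793]
```

Request:
nudge_tcp([
  [[0, 0, 0, 0, -0.15, 0, 85], [0, 0, 0, 0, -0.15, 0, 85], [0, 0, 0, 0, -0.15, 0, 85], [0, 0, 0, 0, -0.15, 0, 85], [0, 0, 0, 0, -0.15, 0, 85], [0, 0, 0, 0, -0.15, 0, 85], [0, 0, 0, 0, -0.15, 0, 85], [0, 0, 0, 0, -0.15, 0, 85], [0, 0, 0, 0, 0, 0, 85]],
])

```text
clock: 3.6
eef_pos: [432.9, 230.3, 219.4]
tool_rot: [-3.113, 1.01, 0.501]
force: [0.1, 0.7, 0.4]
width: 85.0
gripper_force: 0.0
```

```bash
python3 -c "
from h import *
print(readout.read_state()['qpos'])"
```

```text
[-0.59541279  1.02746737  0.17648615  1.17978851 -0.11868281  1.9582053
 -1.48861917]
```

The tilt reaches 58° before joint 6 limits; I'll see whether pouring lower gives more.

Request:
nudge_tcp([
  [[30, 0, 19, 0, 0, 0, 85], [30, 0, 19, 0, 0, 0, 85], [0, 0, 0, 0, -0.1, 0, 85], [0, 0, 0, 0, -0.1, 0, 85], [0, 0, 0, 0, 0, 0, 85]],
])

```text
clock: 4.1
eef_pos: [432.6, 230.9, 151.9]
tool_rot: [-3.116, 1.114, 0.506]
force: [-0.3, -0.5, 0.7]
width: 85.3
gripper_force: 0.0
```

```bash
python3 -c "
from h import *
print(readout.read_state()['qpos'])"
```

```text
[-0.50066883  1.16782327 -0.04518929  1.11283781 -0.02045237  1.97438972
 -1.62159384]
```

Request:
nudge_tcp([
  [[-20, 0, 30, 0, 0, 0, 85], [-20, 0, 30, 0, 0, 0, 85], [0, 0, 0, 0, -0.1, 0, 85], [0, 0, 0, 0, -0.1, 0, 85], [0, 0, 0, 0, 0, 0, 85]],
])

```text
clock: 4.6
eef_pos: [367.5, 194.5, 159.0]
tool_rot: [-3.138, 1.312, 0.485]
force: [-0.6, -0.5, 0.4]
width: 84.8
gripper_force: 0.0
```

```bash
python3 -c "
from h import *
print(readout.read_state()['qpos'])"
```

```text
[-0.53699377  1.18129001  0.03231133  1.29451857 -0.0548138   1.97834962
 -1.57385991]
```

Request:
nudge_tcp([
  [[0, 0, 0, 0, 0.145, 0, 60], [0, 0, 0, 0, 0.145, 0, 60], [0, 0, 0, 0, 0.145, 0, 40], [0, 0, 0, 0, 0.145, 0, 40], [0, 0, 0, 0, 0.145, 0, 40], [0, 0, 0, 0, 0.145, 0, 40], [0, 0, 0, 0, 0.145, 0, 40], [0, 0, 0, 0, 0.145, 0, 40], [0, 0, 0, 0, 0.145, 0, 40], [0, 0, 0, 0, 0, 0, 40]],
])

```text
clock: 5.6
eef_pos: [363.5, 190.6, 162.9]
tool_rot: [-3.138, 0.006, 0.479]
force: [-0.2, -0.2, -0.8]
width: 39.8
gripper_force: 0.0
```

Request:
nudge_tcp([
  [[0, 0, 0, 0, 0, 0.135, 40], [0, 0, 0, 0, 0, 0.135, 40], [0, 0, 0, 0, 0, 0.135, 40], [0, 0, 0, 0, 0, 0.135, 40], [0, 0, 0, 0, 0, 0, 40]],
])

```text
clock: 6.1
eef_pos: [369.2, 194.8, 162.1]
tool_rot: [-3.14, 0.006, -0.061]
force: [-1.0, 0.7, 0.2]
width: 40.1
gripper_force: 0.0
```

Request:
nudge_tcp([
  [[20, 33, 0, 0, 0, 0, 40], [20, 33, 0, 0, 0, 0, 40], [20, 33, 10, 0, 0, 0, 40], [20, 33, 10, 0, 0, 0, 40], [21, 33, 15, 0, 0, 0, 40], [0, 0, 0, 0, 0, 0, 40]],
])

```text
clock: 6.7
eef_pos: [461.3, 18.0, 124.4]
tool_rot: [3.14, 0.006, -0.065]
force: [-0.7, 0.5, 0.3]
width: 39.8
gripper_force: 0.0
```

Run:
```python
from h import *
s=camrig.get_image("scene");t=camrig.get_image("top");p=readout.read_state()['eef_pos']
a=cv2.resize(s[150:280,285:415],(400,400),interpolation=2);b=cv2.resize(t[210:340,260:390],(400,400),interpolation=2)
cv2.imwrite("pics/c2.png",np.hstack([a,b]));print(p,proj("scene",[p]),proj("top",[p]))
```

```text
[459.15827526  23.07558173 124.97920907] [[371.38253508 222.03992704]] [[295.48372621 281.91396408]]
```

View pics/c2.png

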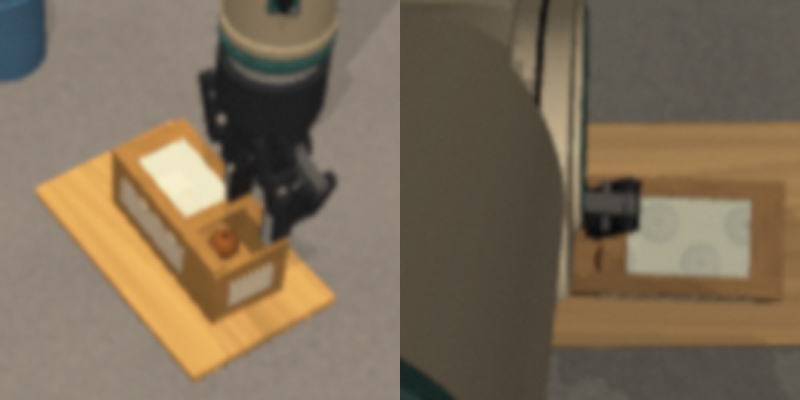

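The fingers hang straddling the spout edge (scene tips about (360,212) and (374,227)), centred across the notch. Descending.

Request:
nudge_tcp([
  [[0, 0, 22, 0, 0, 0, 40], [0, 0, 22, 0, 0, 0, 40], [0, 0, 10, 0, 0, 0, 40], [0, 0, 10, 0, 0, 0, 40], [0, 0, 0, 0, 0, 0, 40]],
])

```text
clock: 7.3
eef_pos: [457.7, 25.5, 60.2]
tool_rot: [-3.14, 0.009, -0.056]
force: [0.1, -0.6, -0.0]
width: 40.2
gripper_force: 0.0
```

Run:
```python
from h import *
s=camrig.get_image("scene");t=camrig.get_image("top");p=readout.read_state()['eef_pos']
a=cv2.resize(s[185:275,310:400],(560,560),interpolation=2)
cv2.imwrite("pics/c3.png",a);print(p)
```

```text
[458.34299436  25.19736613  61.00766446]
```

View pics/c3.png

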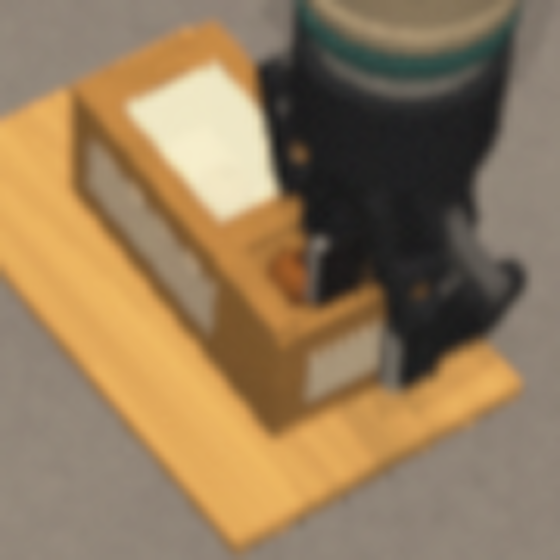

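Inner finger is inside the notch behind the spout, outer one in front. Pushing along the spout's arc.

Request:
nudge_tcp([
  [[0, -4, 0, 0, 0, 0, 40], [0, -4, 0, 0, 0, 0, 40], [0, -5, 0.5, 0, 0, 0, 40], [0, -5, 0.5, 0, 0, 0, 40], [0, -4.6, 1.3, 0, 0, 0, 40], [0, -4.6, 1.6, 0, 0, 0, 40], [0, -4.3, 2.2, 0, 0, 0, 40], [0, -4.1, 2.4, 0, 0, 0, 40], [0, -3.7, 3, 0, 0, 0, 40], [0, -3.6, 3.2, 0, 0, 0, 40], [0, -3, 3.7, 0, 0, 0, 40], [0, -3, 3.8, 0, 0, 0, 40]],
])

```text
clock: 8.6
eef_pos: [460.9, 73.8, 38.3]
tool_rot: [-3.14, 0.008, -0.058]
force: [0.4, -1.8, 9.0]
width: 39.9
gripper_force: 4.1
```

Request:
nudge_tcp([
  [[0, -1, 1, 0, 0, 0, 40], [0, -1, 1, 0, 0, 0, 40], [0, 0, 0, 0, 0, 0, 40]],
])

```text
clock: 8.9
eef_pos: [461.0, 75.2, 36.5]
tool_rot: [-3.141, 0.008, -0.059]
force: [-0.7, -2.4, 6.7]
width: 40.3
gripper_force: 3.4
```

Run:
```python
from h import *
s=camrig.get_image("scene");t=camrig.get_image("top");p=readout.read_state();print(p['eef_pos'],p['force'])
a=cv2.resize(s[185:275,310:400],(560,560),interpolation=2)
cv2.imwrite("pics/c4.png",a)
```

```text
[461.06094942  75.10868798  36.67755882] [ 0.46553002 -2.64079113  5.67984356]
```

View pics/c4.png

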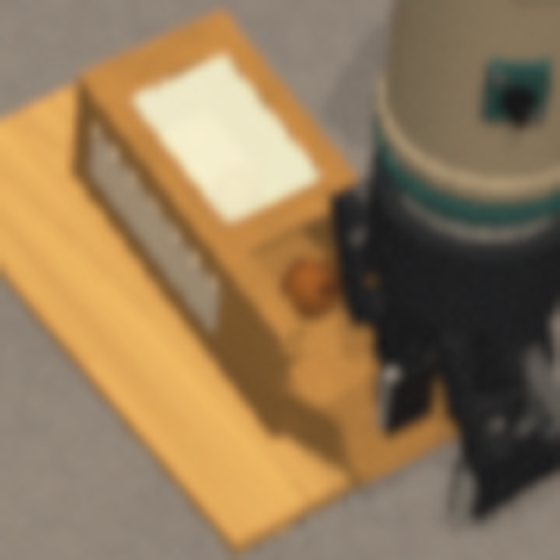

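Spout swung out against its stop (9 N reaction). Lift off, turn, and check both views.

Request:
nudge_tcp([
  [[0, 0, -20, 0, 0, 0, 40], [0, 0, -40, 0, 0, 0, 40], [0, 0, -45, 0, 0, 0, 85], [0, 0, -40, 0, 0, 0, 85], [0, 0, 0, 0, 0, 0, 85]],
])

```text
clock: 9.5
eef_pos: [465.0, 76.1, 185.7]
tool_rot: [-3.137, -0.0, -0.058]
force: [0.6, 0.2, 0.8]
width: 81.2
gripper_force: 0.0
```

Request:
nudge_tcp([
  [[0, 0, 0, 0, 0, -0.14, 85], [0, 0, 0, 0, 0, -0.14, 85], [0, 0, 0, 0, 0, -0.14, 85], [0, 0, 0, 0, 0, -0.14, 85], [0, 0, 0, 0, 0, -0.14, 85], [0, 0, 0, 0, 0, -0.14, 85], [0, 40, 0, 0, 0, -0.14, 85], [0, 40, 0, 0, 0, -0.14, 85], [0, 40, 0, 0, 0, -0.14, 85], [0, 40, 0, 0, 0, -0.14, 85], [0, 40, 0, 0, 0, -0.15, 85], [0, 0, 0, 0, 0, 0, 85]],
])

```text
clock: 10.7
eef_pos: [637.2, -22.5, 178.0]
tool_rot: [-3.136, -0.002, 1.491]
force: [-0.9, 0.1, -0.6]
width: 85.2
gripper_force: 0.0
```

Run:
```python
from h import *
s=camrig.get_image("scene");t=camrig.get_image("top");p=readout.read_state();print(p['eef_pos'],p['force'])
cv2.imwrite("pics/s5.png",s);cv2.imwrite("pics/t5.png",t)
a=cv2.resize(s[175:275,300:400],(400,400),interpolation=2);b=cv2.resize(t[235:335,283:383],(400,400),interpolation=2)
cv2.imwrite("pics/c5.png",np.hstack([a,b]))
```

```text
[632.40912099 -20.10600687 177.99288069] [ 0.05001696  0.45171389 -0.02605322]
```

View pics/c5.png

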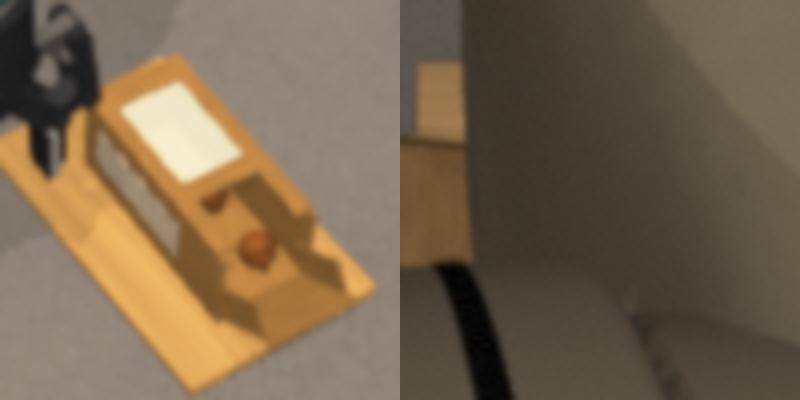

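Spout is fully out as a chute with one nut at its foot (about (364,237) in scene); top is blocked by the arm. Compute the carton's shift from the film window and the tip's height.

Run:
```python
from h import *
def win(f):
    i=cv2.imread(f);m=cv2.inRange(cv2.cvtColor(i,cv2.COLOR_BGR2HSV),(15,0,150),(45,75,255));k=np.zeros_like(m);k[185:228,325:368]=m[185:228,325:368]
    c=max(cv2.findContours(k,0,2)[0],key=cv2.contourArea);M=cv2.moments(c);print(cv2.contourArea(c));b=cv2.boxPoints(cv2.minAreaRect(c))
    p=plane("scene",[[M['m10']/M['m00'],M['m01']/M['m00']]],76)[0];return p,plane("scene",b,76)[:,:2].round(1).tolist()
a=win("pics/scene0.png");b=win("pics/s5.png");print(a,b,b[0]-a[0])
# roof corners back-left,back-right ; tip corners
S=np.array([(90,103),(180,55),(263,340),(345,295)])/4+(300,175)-.4
print(plane("scene",S[:2],76).round(1),plane("scene",S[2:],48).round(1))
# expected tip
c=np.array([456.5,-58,12])+(b[0]-a[0]);h=np.array([.055,.998,0]);l=np.array([.998,-.055,0])
for q in(.8,1.0):
  T=c+h*(73.5+60*np.sin(q))+np.array([0,0,4+60*np.cos(q)])
  print(q,((proj("scene",[T+30*l,T-30*l])+.4-(300,175))*4).round())
```

```text
328.5
334.0
(array([455.14341881, -79.8602644 ,  76.        ]), [[474.3, -112.6], [430.9, -123.0], [436.0, -47.7], [477.9, -38.8]]) (array([455.53096574, -79.2841356 ,  76.        ]), [[475.0, -112.4], [431.9, -123.2], [436.2, -47.4], [478.0, -38.1]]) [0.38754694 0.57612881 0.        ]
[[ 486.9 -129.7   76. ]
 [ 417.5 -130.4   76. ]] [[496.2  56.9  48. ]
 [436.7  59.   48. ]]
0.8 [[269. 328.]
 [353. 284.]]
1.0 [[275. 347.]
 [359. 302.]]
```

Request:
nudge_tcp([
  [[-13, -43, 0, 0, 0, -0.025, 85], [-13, -43, 0, 0, 0, 0, 85], [-13, -43, 0, 0, 0, 0, 85], [-12, -43, 0, 0, 0, 0, 85], [0, 0, 35, 0, 0, 0, 85], [0, 0, 0, 0, 0, 0, 85], [0, 0, 0, 0, 0, 0, 85]],
])

```text
clock: 11.5
eef_pos: [457.8, -59.7, 146.3]
tool_rot: [-3.132, -0.002, 1.518]
force: [0.1, 0.6, -0.4]
width: 85.1
gripper_force: 0.0
```

Request:
nudge_tcp([
  [[1, -1, 30, 0, 0, 0, 85], [1, 0, 30, 0, 0, 0, 85], [0, 0, 30, 0, 0, 0, 85], [0, 0, 18, 0, 0, 0, 85], [0, 0, 10, 0, 0, 0, 85], [0, 0, 0, 0, 0, 0, 85]],
])

```text
clock: 12.1
eef_pos: [456.8, -57.6, 27.7]
tool_rot: [-3.133, -0.002, 1.518]
force: [-0.9, 0.2, 0.4]
width: 84.7
gripper_force: 0.0
```

Request:
nudge_tcp([
  [[0, 0, 0, 0, 0, 0, 60], [0, 0, 0, 0, 0, 0, 60], [0, 0, 0, 0, 0, 0, 60], [0, 0, 0, 0, 0, 0, 60], [0, 0, 0, 0, 0, 0, 60]],
])

```text
clock: 12.6
eef_pos: [456.6, -58.2, 29.3]
tool_rot: [-3.134, -0.002, 1.517]
force: [-2.3, 1.0, 7.6]
width: 67.6
gripper_force: 69.0
```

```bash
python3 -c "
from h import *
t=camrig.get_image('top');s=camrig.get_image('scene');print(readout.read_state()['eef_pos'],readout.read_state()['force'])
cv2.imwrite('pics/s6.png',s);cv2.imwrite('pics/c6.png',cv2.resize(s[165:285,290:410],(480,480),interpolation=2))"
```

```text
[456.63746785 -58.21612456  29.27791389] [-1.1381948   0.70581512  6.93966497]
```

View pics/c6.png

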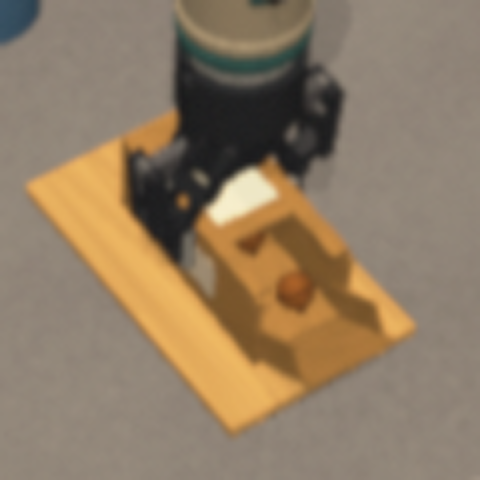

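Gripped at 67.6 mm width with two nuts visible by the chute. Lift, carry level, then turn the spout outward to the bowl.

Request:
nudge_tcp([
  [[0, 0, -8, 0, 0, 0, 60], [0, 0, -18, 0, 0, 0, 60], [0, 0, -25, 0, 0, 0, 60], [0, 0, -25, 0, 0, 0, 60], [0, 0, -25, 0, 0, 0, 60], [0, 0, -20, 0, 0, 0, 60], [0, 0, 0, 0, 0, 0, 60]],
])

```text
clock: 13.4
eef_pos: [459.4, -58.8, 151.8]
tool_rot: [-3.14, -0.002, 1.516]
force: [1.2, 0.0, -3.9]
width: 67.5
gripper_force: 68.9
```

Request:
nudge_tcp([
  [[10, -4, 0, 0, 0, 0, 60], [20, -8, 0, 0, 0, 0, 60], [30, -12, 0, 0, 0, 0, 60], [30, -12, 0, 0, 0, 0, 60], [30, -12, 0, 0, 0, 0, 60], [30, -12, 0, 0, 0, 0, 60], [30, -12, 0, 0, 0, 0, 60], [30, -12, 0, 0, 0, 0, 60], [22, -9, 0, 0, 0, 0, 60], [12, -4, 0, 0, 0, 0, 60], [6, -2, 0, 0, 0, 0, 60], [0, 0, 0, 0, 0, 0, 60]],
])

```text
clock: 14.6
eef_pos: [370.9, 197.1, 149.7]
tool_rot: [-3.132, -0.001, 1.519]
force: [-0.4, -0.6, -3.2]
width: 67.3
gripper_force: 68.9
```

Request:
nudge_tcp([
  [[0, 0, 0, 0, 0, 0.06, 60], [0, 0, 0, 0, 0, 0.1, 60], [0, 0, 0, 0, 0, 0.12, 60], [0, 0, 0, 0, 0, 0.12, 60], [0, 0, 0, 0, 0, 0.12, 60], [0, 0, 0, 0, 0, 0.12, 60], [0, 0, 0, 0, 0, 0.12, 60], [0, 0, 0, 0, 0, 0.12, 60], [0, 0, 0, 0, 0, 0.1, 60], [0, 0, 0, 0, 0, 0.05, 60], [0, 0, 0, 0, 0, 0, 60]],
])

```text
clock: 15.7
eef_pos: [371.8, 195.3, 150.1]
tool_rot: [-3.137, 0.007, 0.485]
force: [0.4, -0.5, -3.4]
width: 67.4
gripper_force: 68.8
```

Request:
nudge_tcp([
  [[0, 0, 0, 0, -0.06, 0, 60], [0, 0, 0, 0, -0.1, 0, 60], [0, 0, 0, 0, -0.12, 0, 60], [0, 0, 0, 0, -0.1, 0, 60], [0, 0, 0, 0, -0.07, 0, 60], [0, 0, 0, 0, 0, 0, 60]],
])

```text
clock: 16.3
eef_pos: [373.8, 196.6, 148.7]
tool_rot: [-3.135, 0.456, 0.49]
force: [1.4, 0.9, -6.2]
width: 67.3
gripper_force: 69.5
```

Run:
```python
from h import *
s=camrig.get_image("scene");t=camrig.get_image("top");st=readout.read_state();p=st['eef_pos'];print(p,st['tool_rot'],st['qpos'])
from scipy.spatial.transform import Rotation as R
M=R.from_euler('xyz',st['tool_rot']).as_matrix()
tip=p+M@np.array([124,0,-19]);print("tip",tip,proj("scene",[tip]))
cv2.imwrite("pics/c7.png",cv2.resize(s[170:370,320:520],(560,560),interpolation=2))
```

```text
[371.90419522 195.74886078 149.90854074] [-3.13530859  0.45565835  0.48941033] [-0.58115963  0.67571499  0.07843646  1.84066039 -0.07211608  1.08399965
 -1.54281085]
tip [477.61699422 251.91949285 112.40301819] [[433.62851521 300.82936721]]
```

View pics/c7.png

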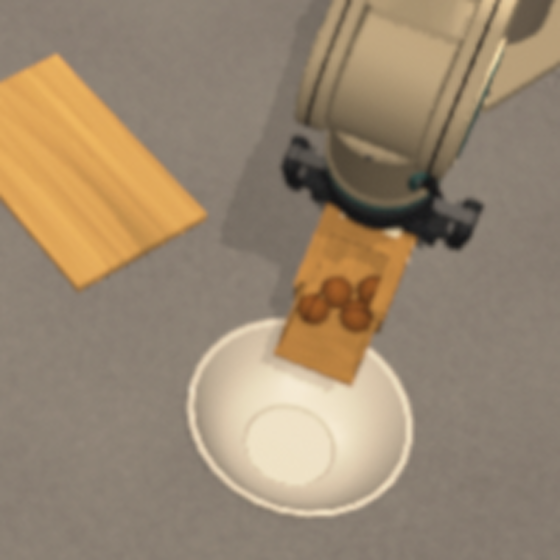

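The four nuts sit at the chute's foot; the chute's tip at (432,301) in scene matches the computed point for a 1.0 rad spout, over the bowl. Tilting further.

Request:
nudge_tcp([
  [[5, 0, -2.5, 0, -0.08, 0, 60], [5, 0, -3, 0, -0.08, 0, 60], [4.5, 0, -3.2, 0, -0.08, 0, 60], [4.2, 0, -3.6, 0, -0.08, 0, 60], [3.8, 0, -4, 0, -0.08, 0, 60], [3.4, 0, -4.3, 0, -0.08, 0, 60], [3, 0, -4.5, 0, -0.08, 0, 60], [2.8, 0, -4.7, 0, -0.08, 0, 60], [0, 0, 0, 0, 0, 0, 60], [0, 0, 0, 0, 0, 0, 60], [0, 0, 0, 0, 0, 0, 60], [0, 0, 0, 0, 0, 0, 60]],
])

```text
clock: 17.6
eef_pos: [411.2, 217.2, 152.7]
tool_rot: [-3.129, 1.093, 0.498]
force: [-0.4, 0.5, -2.4]
width: 67.4
gripper_force: 84.4
```

Request:
nudge_tcp([
  [[0, 0, 0, 0, 0, 0, 60], [0, 0, 0, 0, 0, 0, 60], [0, 0, 0, 0, 0, 0, 60], [0, 0, 0, 0, 0, 0, 60], [0, 0, 0, 0, 0, 0, 60]],
])

```text
clock: 18.1
eef_pos: [411.2, 217.2, 151.4]
tool_rot: [-3.129, 1.096, 0.498]
force: [-0.6, 0.6, -3.6]
width: 67.4
gripper_force: 84.4
```

Run:
```python
from h import *
s=camrig.get_image("scene");t=camrig.get_image("top");st=readout.read_state();p=st['eef_pos'];print(p,st['tool_rot'],st['qpos'])
a=cv2.resize(s[190:370,340:500],(480,540),interpolation=2);b=cv2.resize(t[210:345,100:180],(320,540),interpolation=2)
cv2.imwrite("pics/c8.png",np.hstack([a,b]))
```

```text
[411.18270101 217.16414883 151.32640142] [-3.12918006  1.09604316  0.49806398] [-0.55662379  1.12290552  0.07617146  1.22928526 -0.0699294   1.88868031
 -1.54318754]
```

View pics/c8.png

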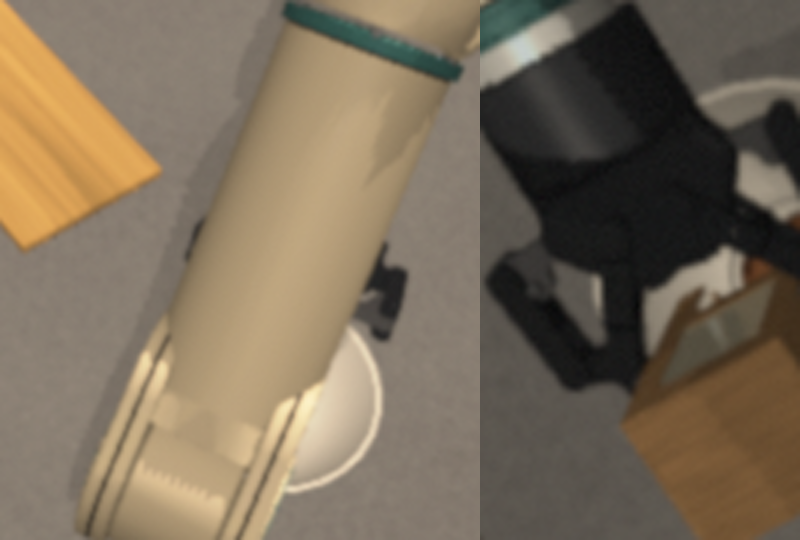

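Some brown nuts are visible in the bowl, and the arm hides the rest. My picture allowance is used up, so I'll count by colour mask from here. A little more tilt and a wait first.

Request:
nudge_tcp([
  [[0, 0, 0, 0, -0.05, 0, 60], [0, 0, 0, 0, -0.03, 0, 60], [0, 0, 0, 0, 0, 0, 60], [0, 0, 0, 0, 0, 0, 60], [0, 0, 0, 0, 0, 0, 60], [0, 0, 0, 0, 0, 0, 60], [0, 0, 0, 0, 0, 0, 60], [0, 0, 0, 0, 0, 0, 60], [0, 0, 0, 0, 0, 0, 60], [0, 0, 0, 0, 0, 0, 60]],
])

```text
clock: 19.2
eef_pos: [411.2, 217.2, 151.5]
tool_rot: [-3.127, 1.176, 0.501]
force: [-0.2, 0.0, -3.8]
width: 67.0
gripper_force: 84.5
```

Request:
nudge_tcp([
  [[-3, 0, 4, 0, 0.06, 0, 60], [-4, 0, 6, 0, 0.1, 0, 60], [-4, 0, 6, 0, 0.1, 0, 60], [-4, 0, 4, 0, 0.1, 0, 60], [-4, 0, 4, 0, 0.1, 0, 60], [-5, 0, 3, 0, 0.1, 0, 60], [-5, 0, 3, 0, 0.1, 0, 60], [-5, 0, 3, 0, 0.1, 0, 60], [-5, 0, 2, 0, 0.1, 0, 60], [-5, 0, 0, 0, 0.1, 0, 60], [0, 0, 0, 0, 0.1, 0, 60], [0, 0, 0, 0, 0.1, 0, 60]],
])

```text
clock: 20.4
eef_pos: [359.1, 189.5, 158.5]
tool_rot: [-3.136, 0.013, 0.487]
force: [0.5, 0.2, -3.9]
width: 67.3
gripper_force: 84.3
```

Run:
```python
from h import *
def count(n):
    i=camrig.get_image(n);h=cv2.cvtColor(i,cv2.COLOR_BGR2HSV)
    c,ax=(428,318),46
    if n=="top":c=(172,274)
    m=cv2.inRange(h,(0,110,30),(18,255,190));k=np.zeros_like(m);cv2.circle(k,c,ax,255,-1);m&=k
    N,_,st,ce=cv2.connectedComponentsWithStats(m);print(n,[(st[j,4],ce[j].round()) for j in range(1,N) if st[j,4]>8]);cv2.imwrite(f"pics/{n}9.png",i)
count("top");count("scene");s=readout.read_state();print(s['eef_pos'],s['tool_rot'],s['force'],s['width'])
```

```text
top [(np.int32(2313), array([169., 294.]))]
scene [(np.int32(184), array([441., 278.])), (np.int32(222), array([421., 321.])), (np.int32(77), array([429., 331.]))]
[355.60318131 187.49815246 158.29149282] [-3.13581481  0.02139026  0.48702438] [-1.27909913 -0.20044842 -3.98468721] 67.03607602707801
```

Scene blobs in the bowl measure 222 + 77 px, and one nut is about 72 px, so all four are in. Carry the carton back.

Request:
nudge_tcp([
  [[0, 0, 0, 0, 0, -0.06, 60], [0, 0, 0, 0, 0, -0.1, 60], [0, 0, 0, 0, 0, -0.12, 60], [0, 0, 0, 0, 0, -0.12, 60], [0, 0, 0, 0, 0, -0.12, 60], [0, 0, 0, 0, 0, -0.12, 60], [0, 0, 0, 0, 0, -0.12, 60], [0, 0, 0, 0, 0, -0.12, 60], [0, 0, 0, 0, 0, -0.1, 60], [0, 0, 0, 0, 0, -0.05, 60], [0, 0, 0, 0, 0, 0, 60]],
])

```text
clock: 21.6
eef_pos: [360.6, 189.9, 157.7]
tool_rot: [-3.123, 0.005, 1.516]
force: [0.1, 1.2, -3.3]
width: 67.4
gripper_force: 84.5
```

Request:
nudge_tcp([
  [[-10, 5, 0, 0, 0, 0, 60], [-20, 10, 0, 0, 0, 0, 60], [-30, 14, 0, 0, 0, 0, 60], [-30, 14, 0, 0, 0, 0, 60], [-30, 14, 0, 0, 0, 0, 60], [-30, 14, 0, 0, 0, 0, 60], [-30, 14, 0, 0, 0, 0, 60], [-30, 14, 0, 0, 0, 0, 60], [-20, 10, 0, 0, 0, 0, 60], [-10, 5, 0, 0, 0, 0, 60], [0, 0, 0, 0, 0, 0, 60], [0, 0, 0, 0, 0, 0, 60]],
])

```text
clock: 22.8
eef_pos: [460.2, -54.9, 156.6]
tool_rot: [-3.124, 0.003, 1.517]
force: [-0.4, 0.8, -4.0]
width: 67.1
gripper_force: 84.5
```

Request:
nudge_tcp([
  [[-2, -3, 15, 0, -0.01, 0, 60], [-1, 0, 25, 0, 0, 0, 60], [0, 0, 30, 0, 0, 0, 60], [0, 0, 25, 0, 0, 0, 60], [0, 0, 15, 0, 0, 0, 60], [0, 0, 6, 0, 0, 0, 60], [0, 0, 4, 0, 0, 0, 60], [0, 0, 0, 0, 0, 0, 60], [0, 0, 0, 0, 0, 0, 60]],
])

```text
clock: 23.7
eef_pos: [456.2, -59.7, 37.5]
tool_rot: [-3.126, 0.013, 1.518]
force: [-0.3, 0.3, -2.9]
width: 66.9
gripper_force: 84.4
```

Request:
nudge_tcp([
  [[0, 0, 1.5, 0, 0, 0, 60], [0, 0, 1.5, 0, 0, 0, 60], [0, 0, 0, 0, 0, 0, 60]],
])

```text
clock: 24.0
eef_pos: [455.7, -60.1, 33.9]
tool_rot: [-3.125, 0.013, 1.517]
force: [0.3, -0.3, -3.9]
width: 67.3
gripper_force: 84.4
```

Request:
nudge_tcp([
  [[0, 0, 1, 0, 0, 0, 60], [0, 0, 1, 0, 0, 0, 60], [0, 0, 1, 0, 0, 0, 60], [0, 0, 0, 0, 0, 0, 60]],
])

```text
clock: 24.4
eef_pos: [455.6, -60.2, 30.9]
tool_rot: [-3.125, 0.014, 1.517]
force: [-0.4, -0.3, 0.1]
width: 66.9
gripper_force: 84.8
```

Request:
nudge_tcp([
  [[0, 0, 0.7, 0, 0, 0, 60], [0, 0, 0.7, 0, 0, 0, 60], [0, 0, 0, 0, 0, 0, 60]],
])

```text
clock: 24.7
eef_pos: [455.6, -60.6, 30.1]
tool_rot: [-3.126, 0.014, 1.517]
force: [-2.3, -1.1, 8.5]
width: 67.6
gripper_force: 84.3
```

Contact: +8.5 N, carton seated. Release and lift off.

Request:
nudge_tcp([
  [[0, 0, 0, 0, 0, 0, 72], [0, 0, 0, 0, 0, 0, 85], [0, 0, 0, 0, 0, 0, 85], [0, 0, 0, 0, 0, 0, 85], [0, 0, 0, 0, 0, 0, 85]],
])

```text
clock: 25.2
eef_pos: [455.5, -59.9, 29.3]
tool_rot: [-3.125, 0.013, 1.517]
force: [0.5, -0.1, 0.7]
width: 85.2
gripper_force: 0.0
```

Request:
nudge_tcp([
  [[0, 0, -15, 0, 0, 0, 85], [0, 0, -30, 0, 0, 0, 85], [0, 0, -40, 0, 0, 0, 85], [0, 0, -40, 0, 0, 0, 85], [0, 0, -40, 0, 0, 0, 85], [0, 40, -30, 0, 0, 0, 85], [0, 45, 0, 0, 0, 0, 85], [0, 45, 0, 0, 0, 0, 85], [0, 45, 0, 0, 0, 0, 85], [0, 45, 0, 0, 0, 0, 85], [0, 0, 0, 0, 0, 0, 85]],
])

```text
clock: 26.3
eef_pos: [683.1, -69.4, 218.8]
tool_rot: [-3.128, 0.012, 1.517]
force: [-1.1, 0.3, -0.3]
width: 84.9
gripper_force: 0.0
```

Run:
```python
from h import *
s=camrig.get_image("scene");t=camrig.get_image("top");print(readout.read_state()['eef_pos'])
cv2.imwrite("pics/s10.png",s);cv2.imwrite("pics/t10.png",t)
for f in("pics/scene0.png","pics/s5.png","pics/s10.png"):
    m=cv2.inRange(cv2.cvtColor(cv2.imread(f),cv2.COLOR_BGR2HSV),(15,0,150),(45,75,255));k=np.zeros_like(m);k[185:228,325:368]=m[185:228,325:368]
    c=max(cv2.findContours(k,0,2)[0],key=cv2.contourArea);M=cv2.moments(c)
    print(f,cv2.contourArea(c),plane("scene",[[M['m10']/M['m00'],M['m01']/M['m00']]],76)[0])
h=cv2.cvtColor(s,cv2.COLOR_BGR2HSV);m=cv2.inRange(h,(0,110,30),(18,255,190));m[:270]=0;N,_,st,ce=cv2.connectedComponentsWithStats(m)
print([(st[j,4],ce[j].round()) for j in range(1,N) if st[j,4]>15])
s0=cv2.imread("pics/scene0.png");s5=cv2.imread("pics/s5.png")
d=cv2.absdiff(s,s5).max(2)[195:265,318:398];print("diff vs s5 carton area",(d>40).sum(),"of",d.size)
d=cv2.absdiff(s,s0).max(2);print("mug/canisters",(d[125:250,205:305]>40).sum()); b=cv2.absdiff(s,s0).max(2)[280:358,380:475];print("bowl",(b>40).sum())
```

```text
[678.20768871 -69.19188185 219.24418416]
pics/scene0.png 328.5 [455.14341881 -79.8602644   76.        ]
pics/s5.png 334.0 [455.53096574 -79.2841356   76.        ]
pics/s10.png 331.0 [456.76938765 -78.48292227  76.        ]
[(np.int32(196), array([ 25., 281.])), (np.int32(81), array([ 34., 295.])), (np.int32(71), array([ 11., 310.])), (np.int32(221), array([421., 321.])), (np.int32(76), array([429., 331.])), (np.int32(51), array([ 49., 335.])), (np.int32(206), array([ 54., 344.])), (np.int32(102), array([ 15., 353.])), (np.int32(668), array([ 34., 387.])), (np.int32(16), array([ 23., 368.])), (np.int32(79), array([  7., 385.])), (np.int32(170), array([ 73., 392.])), (np.int32(238), array([ 40., 412.])), (np.int32(19), array([ 17., 408.])), (np.int32(1214), array([103., 446.])), (np.int32(185), array([171., 430.])), (np.int32(679), array([165., 459.])), (np.int32(22), array([127., 446.])), (np.int32(173), array([195., 468.])), (np.int32(16), array([250., 472.])), (np.int32(23), array([174., 476.]))]
diff vs s5 carton area 161 of 5600
mug/canisters 3112
bowl 414
```

```bash
python3 -c "
from cell import ctrl, camrig, workorder, readout
print(workorder.finish_job())"
```

```text
the job is handed in; nothing more can be done
None
```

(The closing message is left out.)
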